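Find the worn swing clamp

TASK

One of the three swing clamps on the carving bench has a worn pivot. With shut fingertips, gently push the arms' upright handles to the left and then to the right (as seen from the robot), without gripping or forcing them (never more than 18 N on a clamp), until you find the one that rocks clearly more than a sound one. Leave that worn arm pushed fully over to the right and put the red collar over the tag post behind it, fully down; leave the other things on the bench alone.

Things in the scene. Friction and masses are not known exactly. Their poses are not given: they have to be found in the camera images.
- clamp_a: Base of a swing clamp screwed to the bench: beech block 120 x 80 x 30 mm tall. Origin on the bench under the pivot of its arm; block spans -40 to +80 mm along its own x, +-40 mm along y; z up. The steel arm (22 mm wide, top at z 44 mm; round pivot cap radius 19 mm up to z 59 mm) points along -x of this frame, roughly towards the robot, and carries an upright round handle at x = -92 mm.
- swing_a (a joint): Swing of this clamp's arm about its vertical pivot, rad; 0 = along the base's -x, positive = handle gone to the base's +y (left seen from the robot). Starts near 0, stays where left. Sound: about 0.02 rad (2 mm at the handle) of free play each way, then a stiff spring that returns. Worn: about 0.15 rad (14 mm) free each way, then the same stop. Either looks alike; any of the three may be the worn one.
- swing_a_handle (a point): Centre of the top of that arm's upright round wooden handle: 18 mm diameter, from z = 44 to z = 92 mm above the bench. Pivot friction takes 1 to 2.5 N at the handle; the spring of the end stops is roughly 4 N per mm there.
- clamp_a_post (a point): Centre of the top of the brass tag post on that base, 55 mm behind the pivot (base +x): 12 mm diameter, standing from z = 30 (block top) to z = 65 mm. Axes as the base's.
- clamp_b: Base of a swing clamp screwed to the bench: beech block 120 x 80 x 30 mm tall. Origin on the bench under the pivot of its arm; block spans -40 to +80 mm along its own x, +-40 mm along y; z up. The steel arm (22 mm wide, top at z 44 mm; round pivot cap radius 19 mm up to z 59 mm) points along -x of this frame, roughly towards the robot, and carries an upright round handle at x = -92 mm.
- swing_b (a joint): Swing of this clamp's arm about its vertical pivot, rad; 0 = along the base's -x, positive = handle gone to the base's +y (left seen from the robot). Starts near 0, stays where left. Sound: about 0.02 rad (2 mm at the handle) of free play each way, then a stiff spring that returns. Worn: about 0.15 rad (14 mm) free each way, then the same stop. Either looks alike; any of the three may be the worn one.
- swing_b_handle (a point): Centre of the top of that arm's upright round wooden handle: 18 mm diameter, from z = 44 to z = 92 mm above the bench. Pivot friction takes 1 to 2.5 N at the handle; the spring of the end stops is roughly 4 N per mm there.
- clamp_b_post (a point): Centre of the top of the brass tag post on that base, 55 mm behind the pivot (base +x): 12 mm diameter, standing from z = 30 (block top) to z = 65 mm. Axes as the base's.
- clamp_c: Base of a swing clamp screwed to the bench: beech block 120 x 80 x 30 mm tall. Origin on the bench under the pivot of its arm; block spans -40 to +80 mm along its own x, +-40 mm along y; z up. The steel arm (22 mm wide, top at z 44 mm; round pivot cap radius 19 mm up to z 59 mm) points along -x of this frame, roughly towards the robot, and carries an upright round handle at x = -92 mm.
- swing_c (a joint): Swing of this clamp's arm about its vertical pivot, rad; 0 = along the base's -x, positive = handle gone to the base's +y (left seen from the robot). Starts near 0, stays where left. Sound: about 0.02 rad (2 mm at the handle) of free play each way, then a stiff spring that returns. Worn: about 0.15 rad (14 mm) free each way, then the same stop. Either looks alike; any of the three may be the worn one.
- swing_c_handle (a point): Centre of the top of that arm's upright round wooden handle: 18 mm diameter, from z = 44 to z = 92 mm above the bench. Pivot friction takes 1 to 2.5 N at the handle; the spring of the end stops is roughly 4 N per mm there.
- clamp_c_post (a point): Centre of the top of the brass tag post on that base, 55 mm behind the pivot (base +x): 12 mm diameter, standing from z = 30 (block top) to z = 65 mm. Axes as the base's.
- collar: Loose red reject collar, a tube standing upright: 34 mm outside, 20 mm bore, 40 mm tall, about 30 g. Origin at the centre of its underside. Put over a tag post its underside rests on the block top at z = 30 mm.
- clay_bird: Bystander: small blue clay bird model, 56 mm wide, about 58 mm tall; origin at the centre of its underside.
- mallet: Bystander: small wooden carving mallet standing on its head, 62 mm wide, 135 mm tall; origin at the centre of its underside.
- gouge: Bystander: carving tool with a wooden handle lying flat, 200 mm long, about 30 mm thick; origin under its middle.
Not all that is in view belongs to the job. There is more than one size of the collar; the one meant has the size given above.

How it is judged:
On the way, in this order (a step that is already met when the one before it is completed fails the run):
1. the worn arm has been rocked to the left, beyond anything a sound pivot allows (value of joint any of swing_a, swing_b, swing_c above 0.1 rad), for 0.05 s.
2. then the worn arm has been rocked to the right (value of joint any of swing_a, swing_b, swing_c below -0.1 rad), for 0.05 s.
At the end, for the whole second after the job is handed in: The worn clamp's arm lies over to the right (its joint below -0.10 rad), and the red collar is down over the tag post of that same clamp: underside within 4 mm of the block top, within 7 mm of the post's axis, upright within 0.12 rad, at rest and released (((value of joint swing_a below -0.1 rad and z of collar in the frame of clamp_a between 0.026 and 0.034 m and x of collar in the frame of clamp_a between 0.048 and 0.062 m and y of collar in the frame of clamp_a between -0.007 and 0.007 m and angle between collar's own z axis and vertical below 0.12 rad and linear speed of collar below 0.02 m/s) or (value of joint swing_b below -0.1 rad and z of collar in the frame of clamp_b between 0.026 and 0.034 m and x of collar in the frame of clamp_b between 0.048 and 0.062 m and y of collar in the frame of clamp_b between -0.007 and 0.007 m and angle between collar's own z axis and vertical below 0.12 rad and linear speed of collar below 0.02 m/s) or (value of joint swing_c below -0.1 rad and z of collar in the frame of clamp_c between 0.026 and 0.034 m and x of collar in the frame of clamp_c between 0.048 and 0.062 m and y of collar in the frame of clamp_c between -0.007 and 0.007 m and angle between collar's own z axis and vertical below 0.12 rad and linear speed of collar below 0.02 m/s))); the robot touches nothing.
It fails at once if a clamp is pushed or squeezed by the robot with more than 18 N (contact force between any of the fingers, the arm and clamp_a above 18 N or contact force between any of the fingers, the arm and clamp_b above 18 N or contact force between any of the fingers, the arm and clamp_c above 18 N).
It fails at once if a bystander (clay bird, mallet, gouge) is moved by more than 20 mm (distance of any of clay_bird, mallet, gouge from where it was at the start of the episode above 0.02 m).
It also fails if it takes over 72 s, if anything falls off the work surface, if the arm or the gripper's body presses on something with over 40 N, if the wrist force passes 120 N, or if a joint passes its speed limit or range.

ROBOT

A 6-joint arm with a two-finger parallel gripper is mounted at the origin on the work surface. World frame = base frame: x ahead of the robot, y to its left, z up, the work surface at z = 0. Lengths are in m, angles in rad, forces in N, time in s.
With the tool pointing down it reaches from about 0.225 to 0.875 m from the base axis. Payload 3.4 kg.
Tool frame: the origin (TCP) lies at the very end of the fingers, on their centre line; the grasp point (between the pads) lies 19 mm behind it; z points along the fingers, y is the direction in which the jaws open and shut (so a half turn about z gives the same grasp; the last joint's range is limited). The gripper opens to 85 mm and grips with 20 to 120 N. Pads are 22 mm wide; open, the fingers measure 114 mm over their backs; the gripper's body (76 mm by 85 mm) begins 54 mm behind the grasp point. The pads swing forward as they close: fully open they stand 13 mm farther back than shut.
Start: joints at [-1.32, 0.276, 1.505, -0, 1.361, -0.121], TCP at [0.209, -0.536, 0.231] pointing down, gripper open.
Joint ranges: [-2.89, 2.89], [-0.75, 2.08], [0.22, 2.7], [-1.18, 4.32], [0.11, 2.71], [-2.7, 2.7]. Speed limits (rad/s): [2.57, 2.57, 3.14, 3.14, 3.14, 3.14].

INTERFACE

Orientations are given as a unit quaternion [w, x, y, z].
In Python, from rig import get_state, get_image, calibration, sign_off gives the robot as it stands. The module is installed in compiled form; this text tells all that it offers.
- The arm moves only by the tool drive_tool, never from a script. Its argument "targets" is one flat list of numbers, 7 for each row, row after row: the turn, a rotation vector about the tool's x, y, z in degrees, then the shift along the tool's x, y, z in mm, then the opening, from 0 (shut) to 1 (fully open). In form: [wx, wy, wz, tx, ty, tz, fingers, wx, wy, wz, tx, ty, tz, fingers, ...]. A call has 1 to 12 rows; each row shifts and turns the commanded pose from where the row before left it, along the tool's axes as they then stand; what a row does not reach is not made up. A row lasts 1/8 s, in which the tool goes at most 62.5 mm and 10.7 degrees, less where a joint would pass 70% of its speed; a pose out of reach is approached as far as the arm can. A call is refused whole if a number of a shift passes 62.5 or a number of a turn 10.7, either way. A call with a gripper value outside its range is refused whole. The fingers move at their own pace and stop on an object; "grip_force" is the grip in N (left out, the last holds). Time passes only in rows, so rows that do not move let the fingers close. It gives the time, the measured TCP pose, the force and the opening at its end, in the units of the state.
- get_state(): the state, without advancing time (a new reading comes with each control period).
- get_image(name): name is "scene" or "top" or "wrist"; returns the picture (420x560x3 uint8, red, green, blue); there is no depth.
- calibration(name): a dict with "mtx" (3x3 intrinsics, pixels), "distortion" ([k1, k2, p1, p2, k3] as OpenCV has them; the pictures are not rectified), "world_to_cam" (4x4, takes a point from world to camera coordinates); the wrist camera has in their place "hand_eye" (4x4, takes a point from camera to tool coordinates, whose origin is the TCP and whose axes are the flange's). Camera axes: x right, y down, z forward; pixel columns grow to the right and rows downward; lengths in m; the calibration is good to about 2 mm. A picture is of the moment at which its call begins: read the wrist's pose just before it. calibration takes no time and is no camera call.
- sign_off(): hands the job in, once; it reports no verdict.
The state is a dict: "clock": time; "qpos": joint angles; "qd": joint speeds; "effort": joint torques, N m; "position": TCP position; "ee_rot": TCP orientation; "contact_force": force on the tool from outside, world axes, zero at the start; "moment": the same for the moment, N m; "width": finger opening in m.
Only numpy, scipy, OpenCV 4.12 (cv2) and the standard library are available. Lean on these libraries where they do the work, as an engineer would, in place of code of your own. Each camera call takes 0.05 s, during which the arm holds its last target.

## Working session

There is one attempt and no reset: what is moved stays moved. The work goes in short steps, Python scripts to look and compute and a tool call to move; the robot and the scene stay as the last step left them, time stands still between calls to the robot, and variables do not carry over. Pictures are saved under pics/ and viewed, and the job is handed in when it is done.

Besides the shell and the picture viewer there is one more tool, called after ">>>" in YAML: its name, and indented under it one key for each argument. drive_tool: Moves the arm, as the interface text tells. Its arguments: {"type":"object","properties":{"targets":{"type":"array"},"grip_force":{"type":"number"}},"required":["targets"]}

```bash
mkdir -p pics; python3 - <<'E'
from rig import *
import cv2,numpy as np
for n in("scene","top"):
    im=get_image(n); cv2.imwrite(f"pics/{n}0.png",im[:,:,::-1])
    c=calibration(n); print(n,c)
print(calibration("wrist")); print(get_state())
E
```

```text
scene {'mtx': array([[502.98590691,   0.        , 286.40964868],
       [  0.        , 502.98590691, 208.05037442],
       [  0.        ,   0.        ,   1.        ]]), 'distortion': array([-0.01576886,  0.        ,  0.        ,  0.        ,  0.        ]), 'world_to_cam': array([[-0.77746323,  0.62890379,  0.00556241,  0.4342756 ],
       [ 0.50187778,  0.62571284, -0.59716173, -0.23828901],
       [-0.37903775, -0.46147964, -0.80210157,  1.43200302],
       [ 0.        ,  0.        ,  0.        ,  1.        ]])}
top {'mtx': array([[511.70334657,   0.        , 278.38533136],
       [  0.        , 511.70334657, 210.95110503],
       [  0.        ,   0.        ,   1.        ]]), 'distortion': array([-0.13144486,  0.        ,  0.        ,  0.        ,  0.        ]), 'world_to_cam': array([[ 0.02062564, -0.99978112,  0.00350577, -0.0217743 ],
       [-0.99656202, -0.0208404 , -0.0801862 ,  0.57010956],
       [ 0.08024172, -0.00183982, -0.99677374,  1.21597857],
       [ 0.        ,  0.        ,  0.        ,  1.        ]])}
{'mtx': array([[315.23997952,   0.        , 283.47036102],
     
[... 528 characters left out ...]
+00]])}
{'clock': 0.1, 'qpos': array([-1.32001230e+00,  2.76521665e-01,  1.50604165e+00,  1.54094778e-05,
        1.36070088e+00, -1.21008024e-01]), 'qd': array([-1.78306648e-05, -1.27733088e-03, -2.73393891e-03, -1.26582776e-04,
        1.82812455e-03,  9.83808577e-04]), 'effort': array([ 8.39171098e-04, -4.17699623e+01, -2.46404546e+01, -2.09911805e-04,
        5.84926573e-03, -4.88398825e-06]), 'position': array([ 0.20876291, -0.53523949,  0.23051798]), 'ee_rot': array([-8.34498325e-04,  9.82770990e-01,  1.84825545e-01, -4.66751906e-05]), 'contact_force': array([-0.0830668 ,  0.05735621,  0.0785786 ]), 'moment': array([-0.02783121, -0.04594804, -0.01558569]), 'width': 0.08539658890406786}
```

View pics/scene0.png

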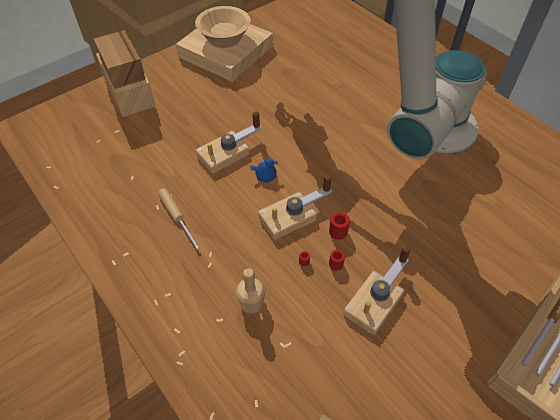

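View pics/top0.png

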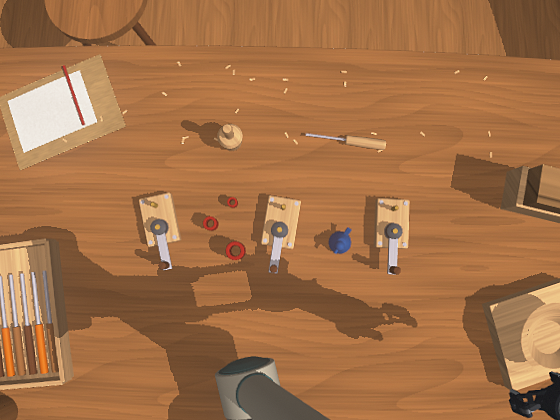

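Top view: clamps at about (158,227), (280,230) and (394,231). The bird is at (340,241), the mallet at (230,135) and the gouge at (345,140). The red collar candidates are large (235,250), medium (210,223) and small (232,202). I'll crop in to measure them.

```bash
cat > h.py <<'E'
from rig import *
import cv2,numpy as np
from scipy.spatial.transform import Rotation as R
def ray(n,uv,st=None):
    c=calibration(n); p=cv2.undistortPoints(np.array([[uv]],float),c["mtx"],c["distortion"])[0,0]
    d=np.array([p[0],p[1],1.])
    if n=="wrist":
        T=TW(st)@c["hand_eye"]
    else: T=np.linalg.inv(c["world_to_cam"])
    return T[:3,3],T[:3,:3]@d
def TW(st):
    q=st["ee_rot"]; T=np.eye(4); T[:3,:3]=R.from_quat([q[1],q[2],q[3],q[0]]).as_matrix(); T[:3,3]=st["position"]; return T
def atz(n,uv,z,st=None):
    o,d=ray(n,uv,st); return o+d*(z-o[2])/d[2]
def proj(n,P,st=None):
    c=calibration(n)
    M=c["world_to_cam"] if n!="wrist" else np.linalg.inv(TW(st)@c["hand_eye"])
    r,_=cv2.Rodrigues(M[:3,:3]); return cv2.projectPoints(np.array(P,float).reshape(-1,3),r,M[:3,3],c["mtx"],c["distortion"])[0][:,0]
E
python3 - <<'E'
from h import *
im=cv2.imread("pics/top0.png")
cv2.imwrite("pics/t_a.png",cv2.resize(im[185:285,120:280],None,fx=5,fy=5,interpolation=cv2.INTER_CUBIC))
cv2.imwrite("pics/t_b.png",cv2.resize(im[185:285,260:420],None,fx=5,fy=5,interpolation=cv2.INTER_CUBIC))
hsv=cv2.cvtColor(im,cv2.COLOR_BGR2HSV)
m=((hsv[:,:,0]<8)|(hsv[:,:,0]>172))&(hsv[:,:,1]>170)&(hsv[:,:,2]>60)
m[:180]=0;m[290:]=0;m[:,:120]=0
n,l,s,c=cv2.connectedComponentsWithStats(m.astype(np.uint8))
for i in range(1,n):
    if s[i,4]>20: print(s[i],c[i],atz("top",c[i],.035), s[i,2]/445*1000)
E
```

```text
[227 197  11  11  66] [231.95454545 201.86363636] [0.58903657 0.10208688 0.035     ] 24.719101123595507
[203 216  15  15 128] [210.109375  223.1796875] [0.53663738 0.15314724 0.035     ] 33.70786516853933
[226 241  20  19 195] [234.8        250.34358974] [0.47301299 0.09212584 0.035     ] 44.9438202247191
```

View pics/t_a.png

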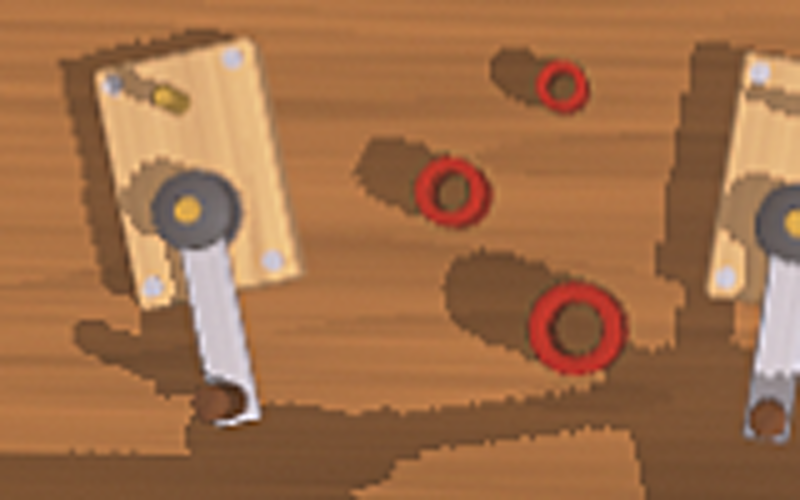

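View pics/t_b.png

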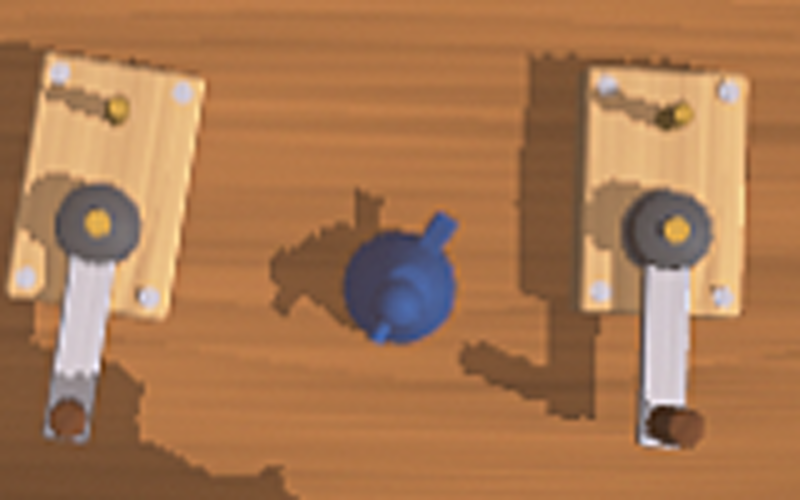

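The medium ring at (210,223) measures about 34 mm, so that's the collar. Next I fit the clamp frames.

```bash
python3 - <<'E'
from h import *
D={"L":(120,[(98,72),(250,40),(300,272),(143,308)],(217,399),(178,100),(187,209)),
"M":(260,[(45,52),(205,80),(165,318),(8,292)],(68,418),(119,107),(97,222)),
"R":(260,[(588,66),(748,76),(742,316),(580,312)],(685,427),(682,114),(677,230))}
f=lambda o,p:((p[0]+.5)/5-.5+o,(p[1]+.5)/5-.5+185)
for k,(o,cs,h,po,cap) in D.items():
    C=np.array([atz("top",f(o,p),.03) for p in cs])[:,:2]
    M=np.array([[80,40],[80,-40],[-40,-40],[-40,40]])/1000.
    a=M-M.mean(0);b=C-C.mean(0)
    th=np.arctan2((a[:,0]*b[:,1]-a[:,1]*b[:,0]).sum(),(a*b).sum())
    Rm=np.array([[np.cos(th),-np.sin(th)],[np.sin(th),np.cos(th)]])
    org=C.mean(0)-Rm@[.02,0]
    print(k,"org",org.round(4),"deg",np.degrees(th).round(2),"res",(np.abs(a@Rm.T-b).max()*1e3).round(1))
    print(" handle pred",(org+Rm@[-.092,0]).round(4),"seen",atz("top",f(o,h),.092)[:2].round(4)," post pred",(org+Rm@[.055,0]).round(4),"seen",atz("top",f(o,po),.065)[:2].round(4),"cap",atz("top",f(o,cap),.06)[:2].round(4))
print(TW(get_state()).round(3))
E
```

```text
L org [0.5246 0.2736] deg 13.7 res 2.8
 handle pred [0.4352 0.2518] seen [0.4369 0.2511]  post pred [0.578  0.2867] seen [0.576  0.2808] cap [0.5249 0.2756]
M org [ 0.5245 -0.0133] deg -8.13 res 2.3
 handle pred [ 4.334e-01 -3.000e-04] seen [ 0.4343 -0.0007]  post pred [ 0.5789 -0.0211] seen [ 0.5789 -0.0213] cap [ 0.5251 -0.0122]
R org [ 0.5264 -0.2864] deg -1.41 res 1.7
 handle pred [ 0.4344 -0.2842] seen [ 0.4351 -0.2829]  post pred [ 0.5813 -0.2878] seen [ 0.5813 -0.287 ] cap [ 0.5267 -0.286 ]
[[ 0.932  0.363 -0.     0.209]
 [ 0.363 -0.932  0.002 -0.535]
 [ 0.    -0.002 -1.     0.231]
 [ 0.     0.     0.     1.   ]]
```

>>> drive_tool:
  targets: [0,0,10.6,0,0,0,0,0,0,10.7,0,0,0,0,0,0,0,50,-40,20,0,0,0,0,50,-40,20,0,0,0,0,50,-40,20,0,0,0,0,50,-45,20,0,0,0,0,26,-40,20,0,0,0,0,0,0,0,0,0,0,0,0,0,0,0]
  grip_force: 30

```text
clock: 1.23
position: [0.4192, -0.3443, 0.1376]
ee_rot: [0.0, 1.0, 0.0, -0.0]
contact_force: [0.6, -0.3, 0.6]
width: -0.0006
```

```bash
python3 - <<'E'
from h import *
st=get_state(); im=get_image("wrist"); cv2.imwrite("pics/w1.png",im[:,:,::-1]); print(st["position"],st["qd"].round(3))
print(proj("wrist",[[.435,-.283,.092],[.5267,-.286,.06],[.5813,-.287,.065],[.435,-.3,.06]],st).round(0), proj("wrist",[st["position"]],st))
st=get_state();print(st["position"])
E
```

```text
[ 0.41915427 -0.34432729  0.13764128] [-0.027 -0.005 -0.017 -0.    -0.001  0.001]
[[188. 216.]
 [193.  62.]
 [182. -47.]
 [224. 201.]] [[285.34144072 274.94968324]]
[ 0.41905014 -0.34498834  0.13798867]
```

View pics/w1.png

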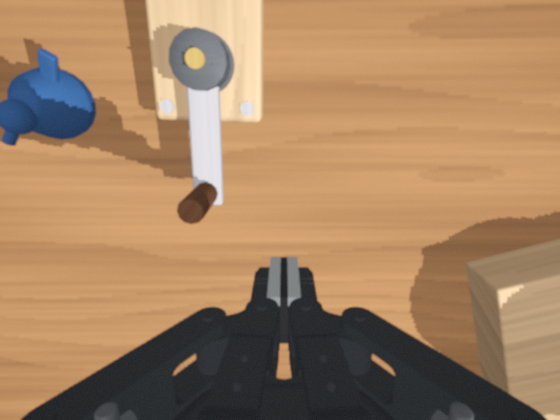

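Handle top at (191,211), cap at (194,58): this agrees with my fit to about 2 mm. I'll lower to the right of the handle and then approach.

>>> drive_tool:
  targets: [0,0,0,16,-5,26,0,0,0,0,0,-5,26,0,0,0,0,0,-5,26,0,0,0,0,0,-5,0,0,0,0,0,0,-5,0,0,0,0,0,0,0,0,0]

```text
clock: 2.02
position: [0.4357, -0.3196, 0.061]
ee_rot: [0.001, 1.0, -0.0, 0.001]
contact_force: [0.1, -0.9, -0.5]
width: 0.0003
```

>>> drive_tool:
  targets: [0,0,0,0,-3,0,0,0,0,0,0,-3,0,0,0,0,0,0,-1,0,0,0,0,0,0,0,0,0]

```text
clock: 2.52
position: [0.4352, -0.3117, 0.0596]
ee_rot: [0.0, 1.0, 0.0, 0.0]
contact_force: [0.8, -0.1, 0.6]
width: -0.0002
```

>>> drive_tool:
  targets: [0,0,0,0,-2,0,0,0,0,0,0,-2,0,0,0,0,0,0,0,0,0]

```text
clock: 2.9
position: [0.4352, -0.3077, 0.0596]
ee_rot: [0.0, 1.0, 0.0, -0.0]
contact_force: [-0.4, -0.3, 0.1]
width: -0.0001
```

>>> drive_tool:
  targets: [0,0,0,0,-2,0,0,0,0,0,0,0,0,0]

```text
clock: 3.15
position: [0.4352, -0.3061, 0.0596]
ee_rot: [0.0, 1.0, 0.0, 0.0]
contact_force: [-0.1, -0.6, 0.2]
width: 0.0001
```

>>> drive_tool:
  targets: [0,0,0,0,-2,0,0,0,0,0,0,0,0,0]

```text
clock: 3.4
position: [0.4352, -0.3052, 0.0597]
ee_rot: [0.001, 1.0, 0.0, 0.0]
contact_force: [-1.6, -4.5, -1.7]
width: -0.0003
```

>>> drive_tool:
  targets: [0,0,0,0,-1,0,0,0,0,0,0,0,0,0]

```text
clock: 3.65
position: [0.4352, -0.305, 0.0597]
ee_rot: [0.002, 1.0, 0.001, 0.0]
contact_force: [-2.1, -6.5, -1.4]
width: 0.0003
```

The force climbs to 6.5 N with under 2 mm of travel, so this clamp is sound to the left. Now I test it to the right.

>>> drive_tool:
  targets: [0,0,0,0,8,0,0,0,0,0,0,0,-50,0,0,0,0,0,-38,0,0,0,0,0,0,-38,0,0,0,0,0,0,0,25,0,0,0,0,0,4,25,0,0,0,0,0,4,0,0,0,0,0,0,2,0,0,0,0,0,0,0,0,0]

```text
clock: 4.78
position: [0.4359, -0.2456, 0.0605]
ee_rot: [0.001, 1.0, -0.0, 0.001]
contact_force: [0.1, -0.5, 0.1]
width: 0.0001
```

>>> drive_tool:
  targets: [0,0,0,0,1,0,0,0,0,0,0,0,0,0]

```text
clock: 5.03
position: [0.4353, -0.246, 0.06]
ee_rot: [0.0, 1.0, -0.0, 0.0]
contact_force: [0.1, -0.5, 1.5]
width: 0.0002
```

>>> drive_tool:
  targets: [0,0,0,0,3,0,0,0,0,0,0,3,0,0,0,0,0,0,3,0,0,0,0,0,0,0,0,0]

```text
clock: 5.52
position: [0.4352, -0.2552, 0.0596]
ee_rot: [0.0, 1.0, -0.0, 0.0]
contact_force: [0.4, 0.0, 0.3]
width: 0.0002
```

>>> drive_tool:
  targets: [0,0,0,0,2,0,0,0,0,0,0,0,0,0]

```text
clock: 5.78
position: [0.4352, -0.257, 0.0596]
ee_rot: [0.0, 1.0, -0.0, 0.0]
contact_force: [0.8, 0.3, -0.1]
width: -0.0001
```

>>> drive_tool:
  targets: [0,0,0,0,2,0,0,0,0,0,0,0,0,0]

```text
clock: 6.02
position: [0.4352, -0.259, 0.0596]
ee_rot: [0.0, 1.0, -0.0, 0.0]
contact_force: [0.2, 0.5, -0.2]
width: 0.0
```

>>> drive_tool:
  targets: [0,0,0,0,2,0,0,0,0,0,0,0,0,0]

```text
clock: 6.28
position: [0.435, -0.2607, 0.0595]
ee_rot: [-0.0, 1.0, -0.0, -0.0]
contact_force: [-0.5, 1.4, 0.0]
width: -0.0003
```

>>> drive_tool:
  targets: [0,0,0,0,2,0,0,0,0,0,0,0,0,0]

```text
clock: 6.52
position: [0.4348, -0.2627, 0.0595]
ee_rot: [-0.0, 1.0, -0.0, -0.0]
contact_force: [-1.0, 1.9, 0.4]
width: -0.0001
```

>>> drive_tool:
  targets: [0,0,0,0,2,0,0,0,0,0,0,0,0,0]

```text
clock: 6.78
position: [0.4347, -0.2642, 0.0595]
ee_rot: [-0.001, 1.0, -0.0, -0.0]
contact_force: [-0.8, 4.0, 1.5]
width: -0.0001
```

>>> drive_tool:
  targets: [0,0,0,0,1.5,0,0,0,0,0,0,0,0,0]

```text
clock: 7.02
position: [0.4346, -0.2647, 0.0594]
ee_rot: [-0.002, 1.0, -0.0, -0.001]
contact_force: [-0.3, 6.7, 3.3]
width: 0.0002
```

Total play is about 4 mm and stops hold both ways, so the right-hand clamp is sound. Next is the middle clamp.

>>> drive_tool:
  targets: [0,0,0,0,-10,0,0,0,0,0,0,0,-40,0,0,0,0,0,-40,-20,0,0,0,0,0,-56,0,0,0,0,0,0,-56,0,0,0,0,0,0,-56,0,0,0,0,0,0,-10,0,0,0,0,0,0,0,30,0,0,0,0,0,0,30,0,0,0,0,0,0,0,0]

```text
clock: 8.28
position: [0.4342, -0.0388, 0.0583]
ee_rot: [0.0, 1.0, -0.0, -0.002]
contact_force: [-1.0, 0.5, -0.5]
width: -0.0
```

>>> drive_tool:
  targets: [0,0,0,0,-4,0,0,0,0,0,0,-4,0,0,0,0,0,0,-3,0,0,0,0,0,0,0,0,0]

```text
clock: 8.78
position: [0.4354, -0.0272, 0.0601]
ee_rot: [0.0, 1.0, 0.0, 0.001]
contact_force: [0.3, 0.5, 0.2]
width: 0.0002
```

>>> drive_tool:
  targets: [0,0,0,0,-2,0,0,0,0,0,0,-2,0,0,0,0,0,0,0,0,0]

```text
clock: 9.15
position: [0.4353, -0.0235, 0.0596]
ee_rot: [0.0, 1.0, 0.0, 0.0]
contact_force: [-0.7, -1.1, 0.7]
width: -0.0001
```

>>> drive_tool:
  targets: [0,0,0,0,-2,0,0,0,0,0,0,0,0,0]

```text
clock: 9.4
position: [0.4354, -0.0215, 0.0597]
ee_rot: [0.0, 1.0, 0.0, 0.0]
contact_force: [-0.2, -3.7, 1.0]
width: -0.0001
```

>>> drive_tool:
  targets: [0,0,0,0,-1.5,0,0,0,0,0,0,0,0,0]

```text
clock: 9.65
position: [0.4355, -0.0208, 0.0597]
ee_rot: [0.001, 1.0, 0.001, 0.0]
contact_force: [-0.7, -6.1, 1.5]
width: 0.0001
```

>>> drive_tool:
  targets: [0,0,0,0,-1,0,0,0,0,0,0,0,0,0]

```text
clock: 9.9
position: [0.4355, -0.0206, 0.0597]
ee_rot: [0.002, 1.0, 0.001, 0.0]
contact_force: [-1.6, -9.0, 1.4]
width: -0.0003
```

The middle clamp also stops stiffly to the left, within about 2 mm. Now its right side.

>>> drive_tool:
  targets: [0,0,0,0,8,0,0,0,0,0,0,0,-50,0,0,0,0,0,-33,0,0,0,0,0,0,-33,0,0,0,0,0,0,0,25,0,0,0,0,0,4,25,0,0,0,0,0,4,0,0,0,0,0,0,3,0,0,0,0,0,0,0,0,0]

```text
clock: 11.02
position: [0.436, 0.0278, 0.0604]
ee_rot: [0.0, 1.0, -0.0, 0.001]
contact_force: [0.1, 1.0, 0.2]
width: -0.0001
```

>>> drive_tool:
  targets: [0,0,0,0,3,0,0,0,0,0,0,3,0,0,0,0,0,0,0,0,0]

```text
clock: 11.4
position: [0.4352, 0.0221, 0.0598]
ee_rot: [-0.0, 1.0, -0.0, 0.0]
contact_force: [-0.1, 1.8, 0.9]
width: 0.0001
```

>>> drive_tool:
  targets: [0,0,0,0,2,0,0,0,0,0,0,0,0,0]

```text
clock: 11.65
position: [0.4349, 0.0203, 0.0596]
ee_rot: [-0.0, 1.0, -0.0, -0.0]
contact_force: [-1.2, 2.6, 2.6]
width: -0.0001
```

>>> drive_tool:
  targets: [0,0,0,0,2,0,0,0,0,0,0,0,0,0]

```text
clock: 11.9
position: [0.4347, 0.0195, 0.0596]
ee_rot: [-0.001, 1.0, -0.001, -0.0]
contact_force: [-0.6, 7.5, 4.0]
width: -0.0
```

>>> drive_tool:
  targets: [0,0,0,0,1,0,0,0,0,0,0,0,0,0]

```text
clock: 12.15
position: [0.4347, 0.0192, 0.0596]
ee_rot: [-0.002, 1.0, -0.001, -0.0]
contact_force: [-0.5, 9.7, 3.9]
width: -0.0001
```

The middle clamp is sound too, so the left one should be worn. I'll go there, turning the tool to its 13.7° angle.

>>> drive_tool:
  targets: [0,0,0,0,-9,0,0,0,0,0,0,0,-40,0,0,0,0,0,-40,-25,0,0,0,0,5,-50,0,0,0,0,0,5,-50,0,0,0,0,0,0,-50,0,0,0,0,-6.9,0,0,0,0,0,0,-6.8,0,0,0,0,0,0,0,0,0,0,0]

```text
clock: 13.28
position: [0.4454, 0.2161, 0.1243]
ee_rot: [0.001, 0.993, 0.119, 0.0]
contact_force: [-0.2, -0.9, 0.3]
width: 0.0
```

>>> drive_tool:
  targets: [0,0,0,0,0,32,0,0,0,0,0,0,32,0,0,0,0,0,-4,0,0,0,0,0,0,-4,0,0,0,0,0,0,0,0,0]

```text
clock: 13.9
position: [0.4443, 0.2246, 0.0618]
ee_rot: [-0.0, 0.993, 0.119, 0.001]
contact_force: [-0.4, -0.7, 0.4]
width: -0.0002
```

>>> drive_tool:
  targets: [0,0,0,0,-2,0,0,0,0,0,0,-2,0,0,0,0,0,0,0,0,0]

```text
clock: 14.28
position: [0.4424, 0.2279, 0.0608]
ee_rot: [0.0, 0.993, 0.119, 0.0]
contact_force: [0.3, -0.0, 0.2]
width: 0.0001
```

>>> drive_tool:
  targets: [0,0,0,0,-2,0,0,0,0,0,0,0,0,0]

```text
clock: 14.52
position: [0.4418, 0.2298, 0.0605]
ee_rot: [0.0, 0.993, 0.119, -0.0]
contact_force: [-0.8, -0.5, -0.2]
width: -0.0003
```

>>> drive_tool:
  targets: [0,0,0,0,-2,0,0,0,0,0,0,0,0,0]

```text
clock: 14.78
position: [0.4413, 0.2317, 0.0605]
ee_rot: [0.0, 0.993, 0.119, -0.0]
contact_force: [-0.2, -0.4, -0.1]
width: 0.0
```

>>> drive_tool:
  targets: [0,0,0,0,-2,0,0,0,0,0,0,0,0,0]

```text
clock: 15.02
position: [0.4407, 0.2336, 0.0605]
ee_rot: [0.0, 0.993, 0.119, -0.0]
contact_force: [-0.2, -1.0, 0.3]
width: -0.0004
```

>>> drive_tool:
  targets: [0,0,0,0,-2,0,0,0,0,0,0,0,0,0]

```text
clock: 15.28
position: [0.4402, 0.2357, 0.0605]
ee_rot: [0.0, 0.993, 0.119, -0.0]
contact_force: [-0.2, -1.0, 0.3]
width: 0.0001
```

>>> drive_tool:
  targets: [0,0,0,0,-2,0,0,0,0,0,0,0,0,0]

```text
clock: 15.52
position: [0.4399, 0.2377, 0.0605]
ee_rot: [-0.0, 0.993, 0.119, 0.0]
contact_force: [-0.1, -0.3, 0.2]
width: 0.0001
```

>>> drive_tool:
  targets: [0,0,0,0,-2,0,0,0,0,0,0,0,0,0]

```text
clock: 15.78
position: [0.4395, 0.2397, 0.0606]
ee_rot: [-0.0, 0.993, 0.119, 0.0]
contact_force: [0.2, -0.0, 0.0]
width: 0.0002
```

```bash
python3 - <<'E'
from h import *
st=get_state(); im=get_image("wrist"); cv2.imwrite("pics/w2.png",im[:,:,::-1]); print(st["position"],st["contact_force"])
im=get_image("top");cv2.imwrite("pics/t2.png",cv2.resize(im[185:285,100:260,::-1],None,fx=4,fy=4))
E
```

```text
[0.43949153 0.23966699 0.06057472] [ 0.21651289 -0.03573879  0.04777011]
```

View pics/w2.png

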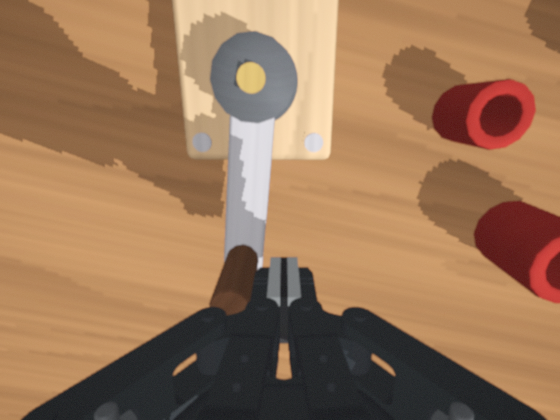

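View pics/t2.png

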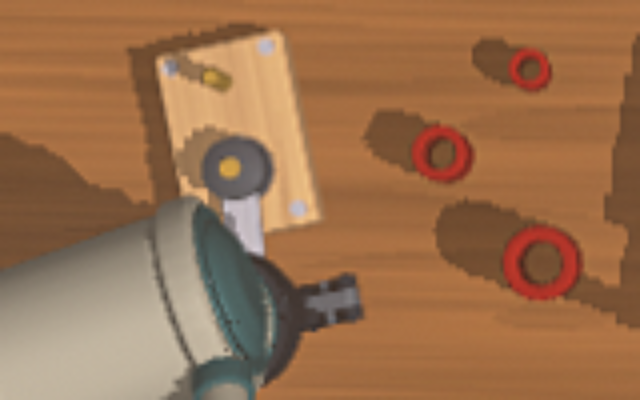

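The wrist view shows the handle (235,280) against the fingers and the arm already leaning left, with almost no resistance, so this is the worn one. I'll continue to its left stop.

>>> drive_tool:
  targets: [0,0,0,0,-2,0,0,0,0,0,0,0,0,0]

```text
clock: 16.12
position: [0.4392, 0.2416, 0.0606]
ee_rot: [-0.0, 0.993, 0.119, 0.0]
contact_force: [1.3, -0.1, -0.6]
width: -0.0
```

>>> drive_tool:
  targets: [0,0,0,0,-2,0,0,0,0,0,0,0,0,0]

```text
clock: 16.38
position: [0.4387, 0.2435, 0.0606]
ee_rot: [-0.0, 0.993, 0.119, 0.0]
contact_force: [0.5, -0.7, -0.4]
width: 0.0
```

>>> drive_tool:
  targets: [0,0,0,0,-1.5,0,0,0,0,0,0,0,0,0]

```text
clock: 16.62
position: [0.4384, 0.2449, 0.0606]
ee_rot: [0.0, 0.993, 0.119, 0.0]
contact_force: [1.2, -1.1, 0.9]
width: 0.0001
```

>>> drive_tool:
  targets: [0,0,0,0,-1.5,0,0,0,0,0,0,0,0,0]

```text
clock: 16.88
position: [0.4382, 0.2457, 0.0606]
ee_rot: [0.001, 0.993, 0.12, 0.0]
contact_force: [2.9, -5.1, -0.5]
width: 0.0001
```

>>> drive_tool:
  targets: [0,0,0,0,-1,0,0,0,0,0,0,0,0,0]

```text
clock: 17.12
position: [0.4382, 0.2461, 0.0606]
ee_rot: [0.001, 0.993, 0.12, 0.0]
contact_force: [4.2, -7.2, 1.1]
width: -0.0001
```

The left stop is reached, about 14 mm over. I'm going round to push right.

>>> drive_tool:
  targets: [0,0,0,0,8,0,0,0,0,0,0,0,-52,0,0,0,0,0,-33,0,0,0,0,0,0,-33,0,0,0,0,0,0,0,0,0,0,0,0,0,0,26,0,0,0,0,0,0,26,0,0,0,0,0,3,0,0,0,0,0,0,3,0,0,0,0,0,0,3,0,0,0,0,0,0,0,0,0]

```text
clock: 18.5
position: [0.4265, 0.2947, 0.0614]
ee_rot: [-0.0, 0.993, 0.119, 0.001]
contact_force: [0.3, -0.2, 0.5]
width: 0.0
```

>>> drive_tool:
  targets: [0,0,0,0,3,0,0,0,0,0,0,3,0,0,0,0,0,0,3,0,0,0,0,0,0,3,0,0,0,0,0,0,0,0,0]

```text
clock: 19.12
position: [0.4289, 0.2829, 0.0605]
ee_rot: [0.0, 0.993, 0.119, -0.0]
contact_force: [0.4, 0.4, 0.7]
width: -0.0003
```

>>> drive_tool:
  targets: [0,0,0,0,3,0,0,0,0,0,0,3,0,0,0,0,0,0,3,0,0,0,0,0,0,3,0,0,0,0,0,0,2,0,0,0,0,0,0,0,0,0]

```text
clock: 19.88
position: [0.4324, 0.2693, 0.0606]
ee_rot: [0.0, 0.993, 0.119, 0.0]
contact_force: [-0.4, -0.2, -0.7]
width: -0.0001
```

>>> drive_tool:
  targets: [0,0,0,0,2,0,0,0,0,0,0,2,0,0,0,0,0,0,0,0,0]

```text
clock: 20.25
position: [0.4333, 0.2655, 0.0606]
ee_rot: [0.0, 0.993, 0.119, 0.0]
contact_force: [0.4, -0.2, 0.1]
width: -0.0002
```

>>> drive_tool:
  targets: [0,0,0,0,2,0,0,0,0,0,0,0,0,0]

```text
clock: 20.5
position: [0.4338, 0.2636, 0.0606]
ee_rot: [0.0, 0.993, 0.119, 0.0]
contact_force: [-0.0, 0.2, 0.2]
width: -0.0003
```

>>> drive_tool:
  targets: [0,0,0,0,2,0,0,0,0,0,0,0,0,0]

```text
clock: 20.75
position: [0.4343, 0.2618, 0.0606]
ee_rot: [-0.0, 0.993, 0.119, 0.0]
contact_force: [0.7, 1.5, 0.3]
width: -0.0002
```

>>> drive_tool:
  targets: [0,0,0,0,2,0,0,0,0,0,0,0,0,0]

```text
clock: 21.0
position: [0.4346, 0.2609, 0.0606]
ee_rot: [-0.001, 0.993, 0.119, 0.0]
contact_force: [0.4, 5.3, -0.9]
width: 0.0001
```

>>> drive_tool:
  targets: [0,0,0,0,1.5,0,0,0,0,0,0,0,0,0]

```text
clock: 21.25
position: [0.4348, 0.2605, 0.0607]
ee_rot: [-0.002, 0.993, 0.118, 0.0]
contact_force: [-1.0, 8.2, -1.1]
width: 0.0
```

The arm stops at the right end after roughly 28 mm of total travel, with 8 N peak. I'm backing off to look at the arm and the collar.

>>> drive_tool:
  targets: [0,0,0,0,-10,0,0,0,0,0,0,0,-45,0,0,0,0,0,0,-45,0.3,0,0,0,10,45,0,0.7,0,0,0,10,45,0,0.7,0,0,0,0,48,0,0.7,0,0,0,0,0,0,0.7,0,0,0,0,0,0,0.7]

```text
clock: 22.25
position: [0.4841, 0.1389, 0.1504]
ee_rot: [-0.0, 0.993, 0.119, -0.001]
contact_force: [-0.8, -0.6, -0.2]
width: 0.0602
```

```bash
python3 - <<'E'
from h import *
st=get_state(); im=get_image("wrist"); cv2.imwrite("pics/w3.png",im[:,:,::-1]); print(st["position"],st["width"])
hsv=cv2.cvtColor(im,cv2.COLOR_RGB2HSV)
m=((hsv[:,:,0]<8)|(hsv[:,:,0]>172))&(hsv[:,:,1]>150)&(hsv[:,:,2]>110)
n,l,s,c=cv2.connectedComponentsWithStats(m.astype(np.uint8))
for i in range(1,n):
    if s[i,4]>100:
        x,y,w,h=s[i,:4]; print(s[i],c[i])
print(proj("wrist",[[.5366,.1531,.04],[.5366,.1531,0]],st))
E
```

```text
[0.48408491 0.13888267 0.15037912] 0.06016195653947015
[345  67  32  34 622] [360.35209003  83.63665595]
[ 261  114   42   44 1037] [281.26904532 136.2777242 ]
[ 310  193   54   65 2039] [335.698872   227.08484551]
[[282.51085026 141.79907985]
 [282.63754294 136.63768571]]
```

View pics/w3.png

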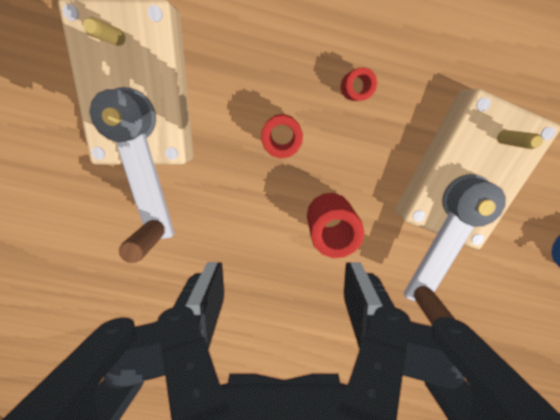

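The worn arm now leans clearly right (pivot (122,115), handle (140,240)). The chosen collar's rim is at about (282,136). I measure its position and diameter, and the post.

```bash
python3 - <<'E'
from h import *
st=get_state()
T=TW(st)
c=atz("wrist",(282,136),.04,st); print("collar",c, "diam",np.linalg.norm(atz("wrist",(261,136),.04,st)-atz("wrist",(303,136),.04,st)))
print("in tool mm",((np.linalg.inv(T)@np.r_[c[:2],.007,1])[:3]*1e3).round(1))
im=cv2.imread("pics/w3.png"); cv2.imwrite("pics/w3c.png",cv2.resize(im[0:170,50:310],None,fx=3,fy=3,interpolation=cv2.INTER_CUBIC))
for nm,P in {"post seen":[.576,.2808,.065],"post pred":[.578,.2867,.065]}.items(): print(nm,proj("wrist",P,st),proj("top",P),proj("scene",P))
print("block corner pred TR",proj("wrist",[[.5246+.9716*.08+.237*.04,.2736+.237*.08-.9716*.04,.03]],st),"TL",proj("wrist",[[.5246+.9716*.08-.237*.04,.2736+.237*.08+.9716*.04,.03]],st))
E
```

```text
collar [0.54078064 0.15506808 0.04      ] diam 0.03286586239947293
in tool mm [ 59.   -1.8 143.4]
post seen [[102.90122814  36.63707348]] [[155.1927816  204.59887845]] [[365.98642853 299.44219547]]
post pred [[93.47518373 30.57349143]] [[152.76416342 203.70445551]] [[367.30548921 302.04167534]]
block corner pred TR [[171.03824015   1.75357498]] TL [[57.51696033  0.56955083]]
```

View pics/w3c.png

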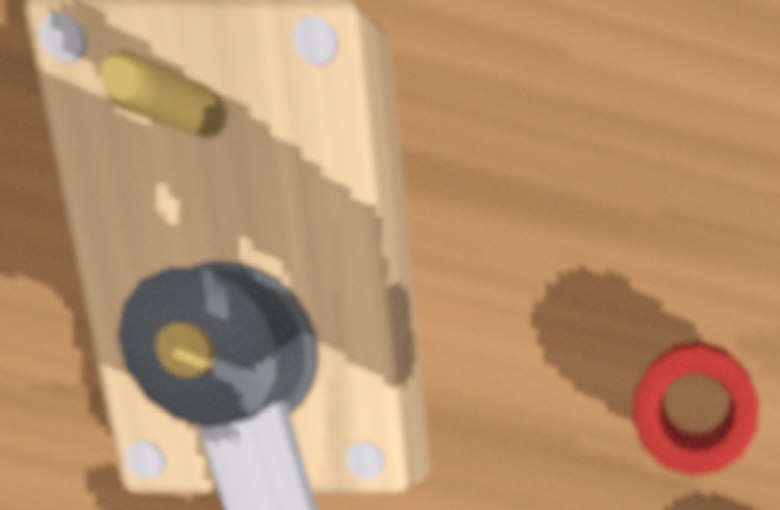

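>>> drive_tool:
  targets: [0,0,0,28,-1,40,0.7,0,0,0,29,-1,40,0.7,0,0,0,0,0,10,0.7,0,0,0,0,0,0,0.7,0,0,0,0,0,0,0.7]

```text
clock: 22.92
position: [0.5392, 0.1546, 0.0618]
ee_rot: [0.0, 0.993, 0.12, 0.001]
contact_force: [-0.1, -0.5, 0.6]
width: 0.0596
```

```bash
python3 - <<'E'
from h import *
st=get_state(); im=get_image("wrist"); cv2.imwrite("pics/w4.png",im[:,:,::-1]); print(st["position"],st["width"])
print(proj("wrist",[[.5408,.1551,.04],[.5366,.1531,.04],st["position"]],st))
E
```

```text
[0.53922852 0.15464277 0.06183594] 0.05957588605926563
[[284.55490655 253.1394732 ]
 [286.18462194 260.25129326]
 [284.85025048 275.26204126]]
```

View pics/w4.png

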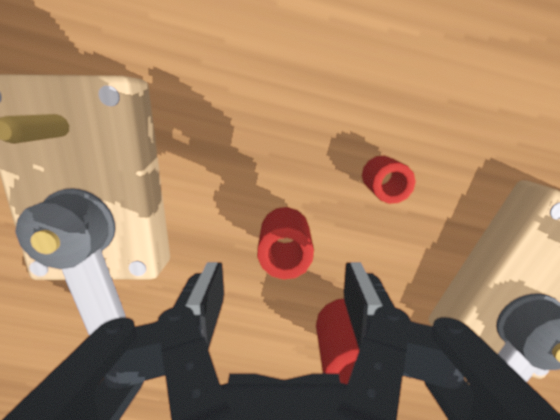

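Rim centre is at (286,250), so the collar is 2–3 mm further along tool x. I descend and grip.

>>> drive_tool:
  targets: [0,0,0,2,-1,27,0.7,0,0,0,0,0,26,0.7,0,0,0,0,0,0,0.2,0,0,0,0,0,0,0.2,0,0,0,0,0,0,0.2,0,0,0,0,0,0,0.2]
  grip_force: 25

```text
clock: 23.72
position: [0.5418, 0.1558, 0.0085]
ee_rot: [0.0, 0.993, 0.119, 0.001]
contact_force: [-0.2, 0.6, 0.4]
width: 0.034
```

>>> drive_tool:
  targets: [0,0,0,0,0,-50,0.2,0,0,0,0,0,-50,0.2,0,0,0,0,0,0,0.2,0,0,0,0,0,0,0.2]

```text
clock: 24.22
position: [0.5407, 0.1556, 0.1075]
ee_rot: [0.0, 0.993, 0.119, -0.0]
contact_force: [-0.1, -0.1, -0.6]
width: 0.0339
```

```bash
python3 - <<'E'
from h import *
st=get_state(); im=get_image("wrist"); cv2.imwrite("pics/w5.png",im[:,:,::-1]); print(st["position"],st["width"])
s3=dict(st); s3["position"]=np.array([.48408,.13888,.15038]); print("post w3",atz("wrist",(90.7,25),.065,s3), "cap", atz("wrist",(111,116),.06,s3))
s4=dict(st); s4["position"]=np.array([.53923,.15464,.06184]); print("post w4",atz("wrist",(7,129),.065,s4),"post base",atz("wrist",(64,126),.03,s4),"cap",atz("wrist",(45,243),.06,s4))
print("rim pred", proj("wrist",[st["position"]+np.r_[0,0,.0315]],st))
E
```

```text
[0.54070959 0.15558225 0.10753598] 0.033891605528067345
post w3 [0.5808847  0.28799277 0.065     ] cap [0.52755599 0.27491478 0.06      ]
post w4 [0.58186063 0.28592762 0.065     ] post base [0.58100642 0.28513136 0.03      ] cap [0.5281203  0.27394583 0.06      ]
rim pred [[285.18949863 314.53022577]]
```

View pics/w5.png

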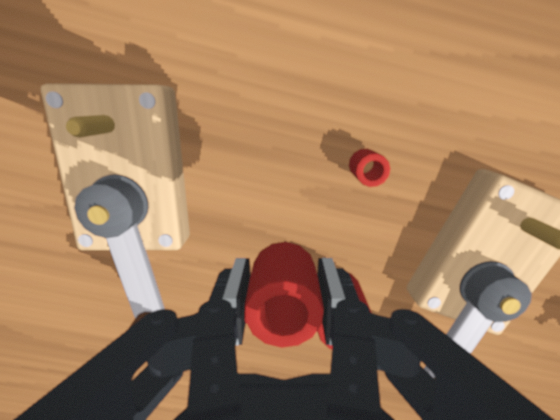

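The collar is held squarely, with its rim at (284,312) on the TCP axis. I'll move it above the post, high enough to see the post top beneath it.

>>> drive_tool:
  targets: [0,0,0,23,-39,-10,0.2,0,0,0,23,-39,-10,0.2,0,0,0,23,-39,-5,0.2,0,0,0,0,0,0,0.2,0,0,0,0,0,0,0.2]

```text
clock: 24.9
position: [0.5792, 0.285, 0.1305]
ee_rot: [0.001, 0.993, 0.12, -0.002]
contact_force: [-1.2, -0.2, 0.0]
width: 0.0342
```

```bash
python3 - <<'E'
from h import *
st=get_state(); im=get_image("wrist"); cv2.imwrite("pics/w6.png",im[:,:,::-1]); print(st["position"],st["width"])
P=st["position"].copy()
print("axis at post top",proj("wrist",[np.r_[P[:2],.065],np.r_[P[:2],.03]],st),"rim",proj("wrist",[P+[0,0,.0315]],st))
i2=get_image("scene"); cv2.imwrite("pics/s6.png",cv2.resize(i2[230:350,290:450,::-1],None,fx=5,fy=5,interpolation=cv2.INTER_CUBIC))
E
```

```text
[0.57919193 0.28501602 0.13051256] 0.03424173633011277
axis at post top [[284.34716275 227.02288022]
 [284.17696872 210.83517795]] rim [[285.27095428 314.78818311]]
```

View pics/w6.png

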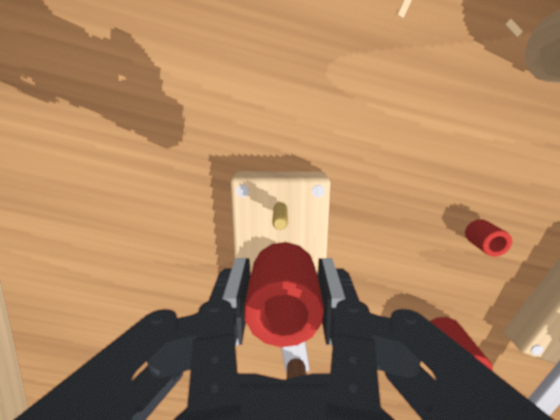

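View pics/s6.png

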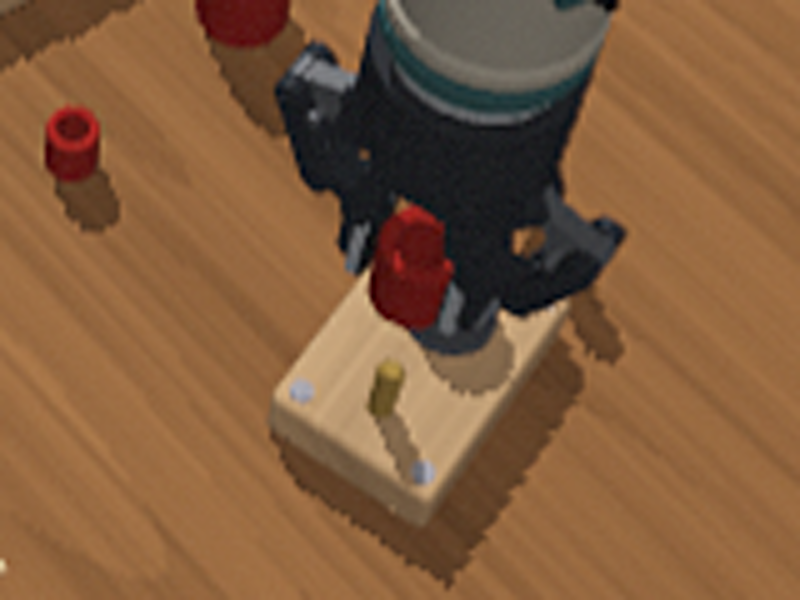

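```bash
python3 - <<'E'
from h import *
im=cv2.imread("pics/w6.png"); cv2.imwrite("pics/w6c.png",cv2.resize(im[165:355,215:355],None,fx=4,fy=4,interpolation=cv2.INTER_CUBIC)[:600])
E
```

```text
(no output)
```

View pics/w6c.png

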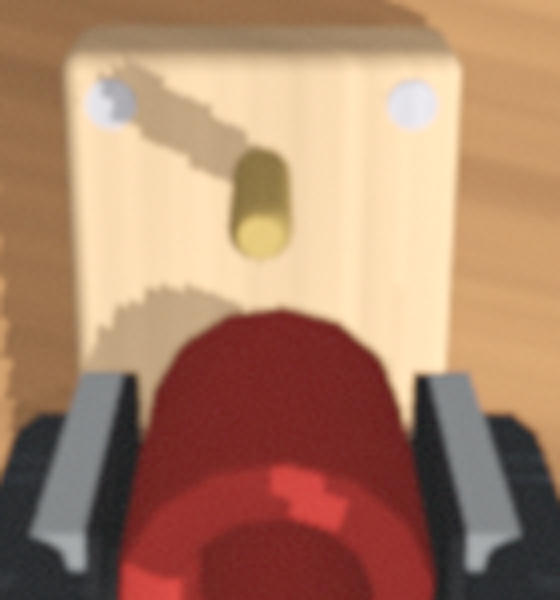

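```bash
python3 - <<'E'
from h import *
st=get_state(); T=TW(st); print(st["position"])
for nm,uv,z in (("post top",(280.5,224.2),.065),("post base",(280.5,207),.03)):
    p=atz("wrist",uv,z,st); print(nm,p,((np.linalg.inv(T)@np.r_[p,1])[:2]*1e3).round(1))
g=lambda x,z: proj("wrist",(T@np.r_[x,0,z,1])[:3],st)
print("bottom front edge, centred", g(.017,.0085), g(.019,.0085),"rim back/front/centre",g(-.017,-.0315),g(.017,-.0315))
im=cv2.imread("pics/w6.png"); cv2.imwrite("pics/w6d.png",cv2.resize(im[265:355,235:335],None,fx=6,fy=6,interpolation=cv2.INTER_CUBIC))
E
```

```text
[0.57951891 0.28440501 0.13128257]
post top [0.58074525 0.28752391 0.065     ] [ 2.1 -2.8]
post base [0.58187848 0.28807892 0.03      ] [ 3.5 -3.1]
bottom front edge, centred [[284.79673209 237.91483636]] [[284.79799414 234.3611761 ]] rim back/front/centre [[285.15838204 347.77153793]] [[285.21384616 278.5227153 ]]
```

View pics/w6d.png

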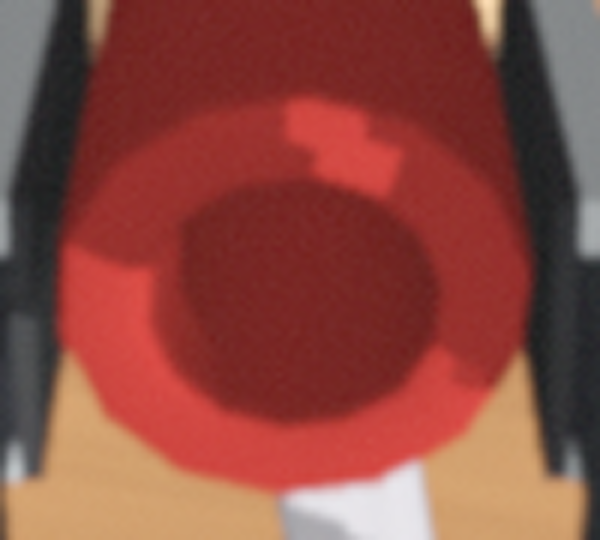

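The post top is at (280.5,224.2), 2–3 mm ahead and 3 mm left of the collar axis. I correct for that and lower to about 10 mm above the post.

>>> drive_tool:
  targets: [0,0,0,3,-2.9,0,0.2,0,0,0,0,0,24,0.2,0,0,0,0,0,23,0.2,0,0,0,0,0,0,0.2,0,0,0,0,0,0,0.2]

```text
clock: 25.62
position: [0.5834, 0.2891, 0.0864]
ee_rot: [-0.0, 0.993, 0.119, 0.001]
contact_force: [0.2, -0.3, -0.7]
width: 0.0338
```

```bash
python3 - <<'E'
from h import *
st=get_state(); T=TW(st); im=get_image("wrist"); print(st["position"],st["width"])
i2=get_image("scene"); cv2.imwrite("pics/s7.png",cv2.resize(i2[255:345,320:440,::-1],None,fx=6,fy=6,interpolation=cv2.INTER_CUBIC))
cv2.imwrite("pics/w7.png",cv2.resize(im[165:315,215:355,::-1],None,fx=4,fy=4,interpolation=cv2.INTER_CUBIC))
g=lambda x,z,y=0: (T@np.r_[x,y,z,1])[:3]
b=proj("scene",[g(0,.0085),g(0,-.0315),[.5807+0,.2875,.065],[.578,.2867,.065]]); print(b,(b-[320,255])*6)
E
```

```text
[0.58344417 0.28910958 0.08640238] 0.03383990356698997
[[367.07144533 301.58366497]
 [369.83822338 292.4104528 ]
 [366.63387407 303.07647047]
 [367.30548921 302.04167534]] [[282.42867195 279.50198983]
 [299.02934028 224.46271678]
 [279.80324439 288.45882284]
 [283.83293526 282.25005202]]
```

View pics/s7.png

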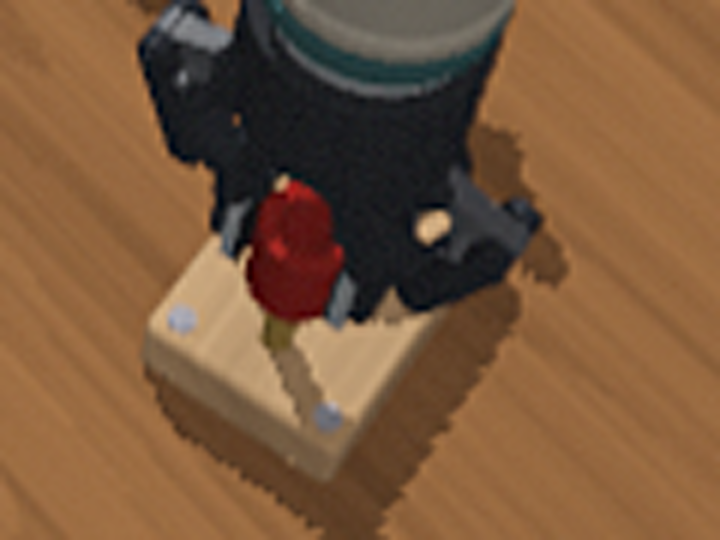

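View pics/w7.png

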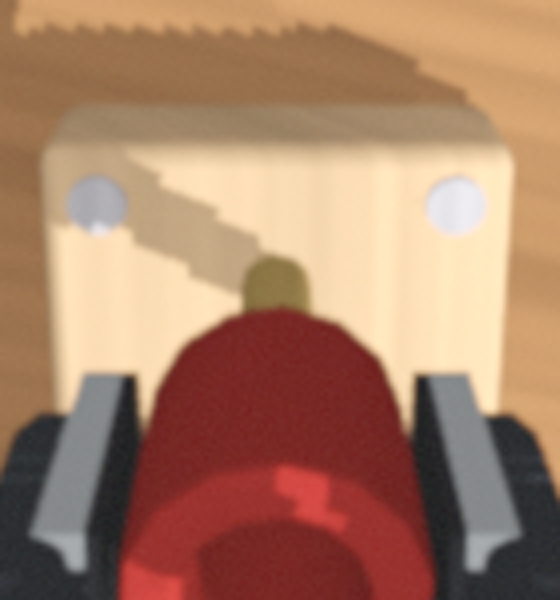

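```bash
python3 - <<'E'
from h import *
st=get_state(); T=TW(st); P=st["position"]
print("axis @.065,.03",proj("scene",[np.r_[P[:2],.065],np.r_[P[:2],.03]]),"post seen top (367.9,303.9) base (366.2,312.4)")
a=np.linspace(0,2*np.pi,60)
im=cv2.imread("pics/s7.png").copy(); im2=cv2.imread("pics/w7.png")
for z,r in((.0085,.017),(-.0315,.017)):
    q=np.array([(T@np.r_[r*np.cos(t),r*np.sin(t),z,1])[:3] for t in a])
    s=((proj("scene",q)-[320,255]+.5)*6).astype(np.int32); cv2.polylines(im,[s],1,(0,255,0),1)
    s=((proj("wrist",q,st)-[215,165]+.5)*4).astype(np.int32); cv2.polylines(im2,[s],1,(0,255,0),1)
for z in(.03,.065):
    q=np.c_[P[0]+.006*np.cos(a),P[1]+.006*np.sin(a),0*a+z]
    s=((proj("scene",q)-[320,255]+.5)*6).astype(np.int32); cv2.polylines(im,[s],1,(255,255,0),1)
    s=((proj("wrist",q,st)-[215,165]+.5)*4).astype(np.int32); cv2.polylines(im2,[s],1,(255,255,0),1)
cv2.imwrite("pics/o7.png",np.hstack([cv2.resize(im,(480,360)),cv2.resize(im2,(320,343))[:].copy() if 0 else cv2.copyMakeBorder(cv2.resize(im2,(320,343)),0,17,0,0,cv2.BORDER_CONSTANT)]))
E
```

```text
axis @.065,.03 [[366.22980318 304.57627204]
 [364.00367191 311.96823159]] post seen top (367.9,303.9) base (366.2,312.4)
```

View pics/o7.png

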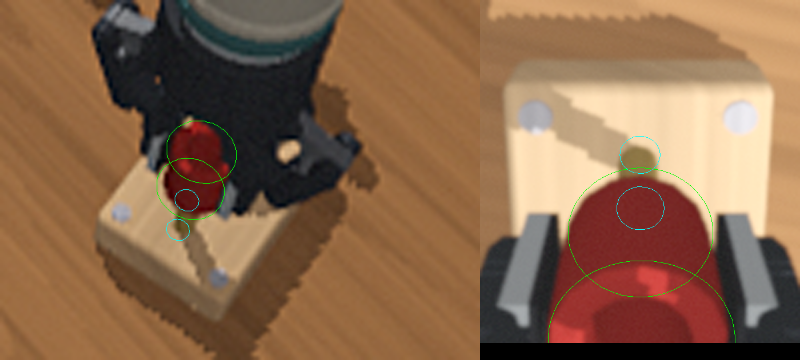

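Collar and post now agree within about 1 mm in the wrist view, and within about 2 mm in the scene view. I nudge 1 mm left and lower gently.

>>> drive_tool:
  targets: [0,0,0,0,-1,0,0.2,0,0,0,0,0,6,0.2,0,0,0,0,0,4,0.2,0,0,0,0,0,3,0.2,0,0,0,0,0,0,0.2]

```text
clock: 26.35
position: [0.5822, 0.2901, 0.072]
ee_rot: [0.0, 0.993, 0.119, -0.0]
contact_force: [-0.4, 0.3, -0.8]
width: 0.0338
```

>>> drive_tool:
  targets: [0,0,0,0,0,2,0.2,0,0,0,0,0,2,0.2,0,0,0,0,0,0,0.2]

```text
clock: 26.72
position: [0.5824, 0.2901, 0.0684]
ee_rot: [0.0, 0.993, 0.119, -0.0]
contact_force: [-0.1, -0.4, -0.1]
width: 0.0341
```

>>> drive_tool:
  targets: [0,0,0,0,0,6,0.2,0,0,0,0,0,6,0.2,0,0,0,0,0,6,0.2,0,0,0,0,0,0,0.2]

```text
clock: 27.22
position: [0.582, 0.2899, 0.0497]
ee_rot: [0.0, 0.993, 0.119, -0.001]
contact_force: [-0.3, -0.1, 0.1]
width: 0.0343
```

>>> drive_tool:
  targets: [0,0,0,0,0,6,0.2,0,0,0,0,0,3,0.2,0,0,0,0,0,0,0.2]

```text
clock: 27.6
position: [0.5823, 0.2901, 0.0412]
ee_rot: [0.0, 0.993, 0.119, -0.0]
contact_force: [-0.2, 0.6, 0.1]
width: 0.0337
```

>>> drive_tool:
  targets: [0,0,0,0,0,2,0.2,0,0,0,0,0,0,0.2]

```text
clock: 27.85
position: [0.5825, 0.2901, 0.0395]
ee_rot: [0.0, 0.993, 0.119, -0.0]
contact_force: [-0.5, -0.2, 0.3]
width: 0.0336
```

>>> drive_tool:
  targets: [0,0,0,0,0,0,0.45,0,0,0,0,0,0,0.6,0,0,0,0,0,0,0.7,0,0,0,0,0,0,0.7,0,0,0,0,0,-15,0.7,0,0,0,0,0,-30,0.7,0,0,0,0,0,-50,0.7,0,0,0,-20,0,-50,0.7,0,0,0,-40,30,0,0.7,0,0,0,-40,50,0,0.7,0,0,0,-40,50,0,0.7,0,0,0,0,0,0,0.7]

```text
clock: 29.35
position: [0.4764, 0.1306, 0.1858]
ee_rot: [0.001, 0.993, 0.117, -0.0]
contact_force: [0.3, -0.1, -0.3]
width: 0.0599
```

```bash
python3 - <<'E'
from h import *
st=get_state(); print(st["position"],st["contact_force"],st["clock"])
i=get_image("wrist"); cv2.imwrite("pics/w8.png",i[:,:,::-1])
i2=get_image("scene"); i3=get_image("top")
a=cv2.resize(i2[240:340,320:440],(480,400),interpolation=cv2.INTER_CUBIC); b=cv2.resize(i3[180:280,110:190],(320,400),interpolation=cv2.INTER_CUBIC)
cv2.imwrite("pics/f8.png",np.hstack([a,b])[:,:,::-1])
cv2.imwrite("pics/top8.png",i3[:,:,::-1])
E
```

```text
[0.47635375 0.13060471 0.18579728] [ 0.34665577 -0.10649216 -0.25124547] 29.35
```

View pics/w8.png

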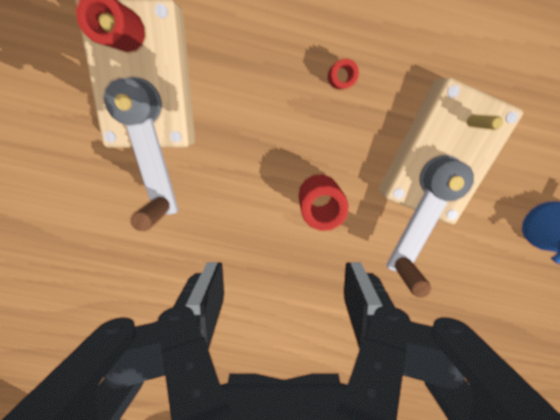

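View pics/f8.png

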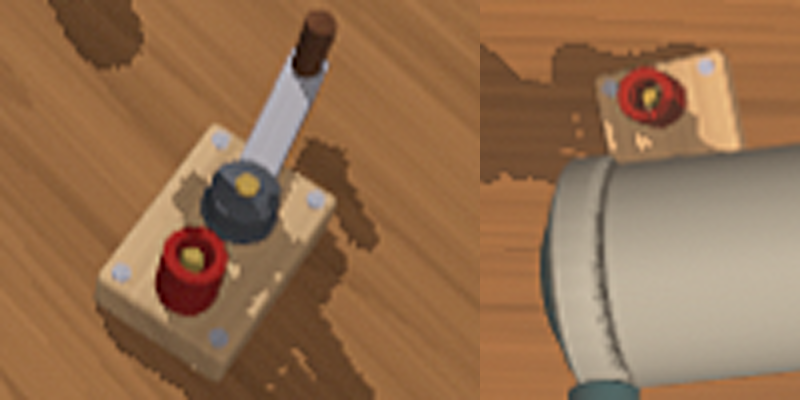

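View pics/top8.png

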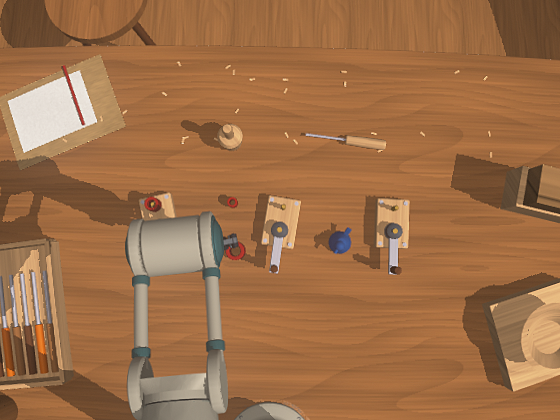

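The collar sits flat on the block with the post inside its bore ((107,20) in the wrist view), and the bystanders are where they were. I'll do one numeric check of the arm angle, then hand in.

```bash
python3 - <<'E'
from h import *
st=get_state()
h=atz("wrist",(143,219),.092,st)[:2]; p=atz("wrist",(123,103),.06,st)[:2]; v=h-p
print(h,p,"swing",np.arctan2(v[1],v[0])-np.radians(13.7)+np.pi if v[1]<0 else None)
c=atz("wrist",(101,20),.07,st); print("collar rim centre",c)
sign_off()
E
```

```text
[0.44951832 0.24228761] [0.53025721 0.27930647] swing 0.19079064196893292
collar rim centre [0.58400188 0.29375268 0.07      ]
the job is handed in; nothing more can be done
```

The left clamp was the worn one. Its arm is pushed over to the right and the red collar is down over its tag post. I handed the job in at about 29.5 s.

**Rocking each clamp:**

| Clamp | To the left | To the right |
|---|---|---|
| Right | stiff within 2 mm | stiff after about 4 mm from that left stop |
| Middle | stiff within about 2 mm | stiff within about 4 mm |
| Left (worn) | swung freely about 14 mm | swung freely to its right stop, about 28 mm of total travel |

The highest push force I read on any clamp was about 10 N, though I only saw readings at the end of each move.

**Collar:** Of the three red rings I used the middle-sized one, which measured 34 mm in the gripper. It met no resistance going down over the post.

**Last checks:**
- **Collar:** It stands upright and flat on the block with the post inside its bore. The gripper was open and clear of everything.
- **Worn arm:** It lies to the right. The push position gave about -0.15 rad and the last wrist picture about -0.19 rad. They differ, but both are past the -0.10 limit.
- **Bystanders:** In the last top view the bird, mallet and gouge are where they started.

**Disagreements:** The wrist and top cameras differed by 3–6 mm in x. I lined the collar up with the post in the wrist view instead. My last absolute fix on the collar's rim came out about 9 mm from my top-camera estimate of the post. I don't trust that number, because the pictures show the post inside the 20 mm bore, and that limits the offset to about 4 mm.

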